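# Set a gearbox valve body to neutral

## Task

Before the range switch goes on, put this gearbox valve body in neutral: with your fingertips push the lever on top of it all the way clockwise (seen from above) to its stop, then push it back counterclockwise by exactly three clicks and leave it resting in that notch. The lever must at no time run on past that notch towards the fourth. Only push the lever, do not pinch it, and leave the other things on the bench where they are.

Things in the scene. Friction and masses are not known exactly. Their poses are not given: they have to be found in the camera images.
- lever_shaft (a point): The lever's pivot: on the vertical shaft's axis, at the underside of the lever arm, 116 mm above the bench. Its x axis points from the shaft to the back of the valve body, z up; with the lever at 0.55 rad the arm points exactly along this frame's -x. The shaft ends in a hex nut, 131 mm above the bench.
- lever_pin (a point): Centre of the top end of the upright steel pin at the lever's free end, the place to push: 100 mm from the shaft's axis, 156 mm above the bench, 13 mm across. It rises 34 mm above the arm's top face (122 mm above the bench). The frame turns with the lever: -x points outward along the arm, z up. No fixed part stands higher than 108 mm above the bench within 85 mm of it.
- lever (a joint): Angle of the flat dark steel lever (arm 20 wide, 6 mm thick) in rad, growing counterclockwise seen from above. Six notches: 0 (end notch; stop at -0.04), 0.22, 0.44, 0.66 (neutral, third from the end), 0.88, 1.10; 22 mm apart at the pin. Pushed there it resists up to about 7 N, lets go half-way and snaps on into the next notch ahead of the finger. It starts at 0.22 to 0.66.
- vb: The gearbox valve unit, a two-layer aluminium casting 200 x 330 x 60 mm, top 90 mm above the bench, four solenoids at its -y end, on a steel plate 300 x 460 x 12 mm fixed to the bench. Origin: centre of the plate's underside; x to the back, y left, z up. The shaft stands at x -50 mm, y 0; the arm reaches from there over the plate's front edge. A spring roller on a toothed sector makes the clicks.
- socket_deep: Dark steel deep socket, upright, 35 mm across and 78 mm tall, loose on the plate's front left corner. Origin: centre of its underside.
- socket_mid: Dark steel socket, upright, 42 mm across and 55 mm tall, loose on the plate's front right corner. Origin: centre of its underside.
- spare_solenoid: Loose solenoid lying on the bench at the right of the plate, 82 mm long, 29 mm high. Origin on the bench under its middle.
- screwdriver: Screwdriver lying on the right, 210 mm long, about 30 mm high. Origin on the bench.
- bolt_dish: Round steel dish with bolts on the right, 120 mm across, 26 mm high. Origin: centre of its underside.
- drill: Yellow and black cordless drill lying in the foam-lined tray on the left, 260 mm long, 80 mm high above the bench. Origin under its motor housing.
- socket_big: Dark steel socket, upright in the foam-lined tray on the left, 48 mm across, 60 mm tall. Origin: centre of its underside.

How it is judged:
By the outcome, as a careful person would: the job done as asked, in the order asked, and still so for the second after the job is handed in, with the robot touching nothing.
It also fails if it takes over 64 s, if anything falls off the work surface, if the arm or the gripper's body presses on something with over 40 N, if the wrist force passes 120 N, or if a joint passes its speed limit or range.

## Robot

A 6-joint arm with a two-finger parallel gripper is mounted at the origin on the work surface. World frame = base frame: x ahead of the robot, y to its left, z up, the work surface at z = 0. Lengths are in mm, angles in degrees, forces in N, time in s.
With the tool pointing down it reaches from about 325 to 900 mm from the base axis. Payload 6.1 kg.
Tool frame: the origin (TCP) lies midway between the tips of the shut fingers; the grasp point (between the pads) lies 19 mm behind it (pinch_z is the distance from the TCP to the grasp point, in mm); z points along the fingers, y is the line along which they close (so a half turn about z gives the same grasp; the last joint's range is limited). The gripper opens to 87 mm and grips with 3 to 60 N. Pads are 19 mm wide; open, the fingers measure 117 mm over their backs; the gripper's body (75 mm by 190 mm) begins 51 mm behind the grasp point.
Start: joints at [-71.396, 12.628, 87.462, -0, 79.91, -7.225], TCP at [272.296, -562.557, 222.538] pointing down, gripper open.
Joint ranges: [-170.65, 170.65], [-52.31, 119.04], [5.05, 147.46], [-71.25, 251.25], [11.57, 151.72], [-153.62, 153.62]. Speed limits (degrees/s): [147.25, 147.25, 172.46, 180, 180, 180].

## Interface

Orientations are given as [roll, pitch, yaw] about the fixed x, y, z axes, in that order (R = Rz(yaw) Ry(pitch) Rx(roll)).
In Python, from plant import move_ptp, servo_line, move_joints, let_go, clamp, pause, inverse_kinematics, capture, MotionError, close_job, current_time_s, current_qpos, current_qvel, current_joint_efforts, current_tcp_pos, current_ee_rot, current_wrist_force, current_moment, current_finger_gap, current_grasp_force, pinch_z gives the robot as it stands. The module is installed in compiled form; this text tells all that it offers. Calls block until the motion is done:
- move_ptp(position, orientation): joint-space move of the TCP to a pose.
- servo_line(position, attitude=None, v=150, max_force=None): straight line of the TCP; attitude=None keeps the orientation; v is the mean speed in mm/s. With max_force (N) it stops when the force on the tool has changed by that much, and returns True; else False.
- move_joints(angles): joint-space move.
- let_go() and clamp(grasp_force=None): open the fingers fully, or close them until they stop; grasp_force is the grip in N (None keeps the last).
- pause(seconds).
- inverse_kinematics(position, orientation): joint angles nearest the present ones, or None.
- capture(name): name is "scene" or "side" or "wrist"; returns a dict with "color" (384x512x3 uint8, red, green, blue), "intrinsics" (3x3 intrinsics, pixels), "dist_coeffs" ([k1, k2, p1, p2, k3] as OpenCV has them; the pictures are not rectified), "R" (3x3) and "t" (3): a world point X has camera coordinates R X + t. Camera axes: x right, y down, z forward; pixel columns grow to the right and rows downward; lengths in mm; the calibration is good to about 2 mm. A picture is of the moment at which its call begins. There is no depth.
A pose or a line that the arm cannot do raises MotionError and nothing moves.
- close_job(): hands the job in; it is judged then, once.
Readings, each from a call of its own:
- current_time_s(): time.
- current_qpos(): joint angles.
- current_qvel(): joint speeds.
- current_joint_efforts(): joint torques, N m.
- current_tcp_pos(): TCP position.
- current_ee_rot(): TCP orientation.
- current_wrist_force(): force on the tool from outside, world axes, zero at the start.
- current_moment(): the same for the moment, N m.
- current_finger_gap(): opening from 0.0 (shut) to 1.0 (fully open).
- current_grasp_force(): force on a finger pad.
Only numpy, scipy, OpenCV 4.12 (cv2) and the standard library are available. Lean on these libraries where they do the work, as an engineer would, in place of code of your own. Each camera call takes 0.05 s, during which the arm holds its last target. There are 200 camera calls.

## Working session

There is one attempt and no reset: what is moved stays moved. The work goes in short steps, each a Python script; the robot and the scene stay as the last script left them, time stands still between calls to the robot, and variables do not carry over. Pictures are saved under pics/ and viewed, at most 10 in all, crops included, and the job is handed in when it is done.

```bash
mkdir -p pics
python3 - <<'E'
from plant import *
import cv2, numpy as np, pickle
for n in ["scene","side"]:
    c=capture(n); pickle.dump(c,open(f"pics/{n}0.pkl","wb"))
    cv2.imwrite(f"pics/{n}0.png",cv2.resize(c["color"][:,:,::-1],(800,600),interpolation=cv2.INTER_CUBIC))
    print(n,-c["R"].T@c["t"],c["R"][2],c["intrinsics"][0,0])
print(current_time_s(),current_finger_gap(),current_ee_rot())
E
```

```text
scene [1288.00361439 -253.2103778  1175.94704493] [-0.55096667  0.21119461 -0.80736148] 393.0208555034099
side [  446.27686119 -1170.75223231  1262.37741867] [ 0.0844293   0.72160905 -0.68713323] 458.242519502032
0.1 1.0009184228177068 [-1.79897336e+02 -1.32740554e-02  2.58277498e+01]
```

View pics/scene0.png

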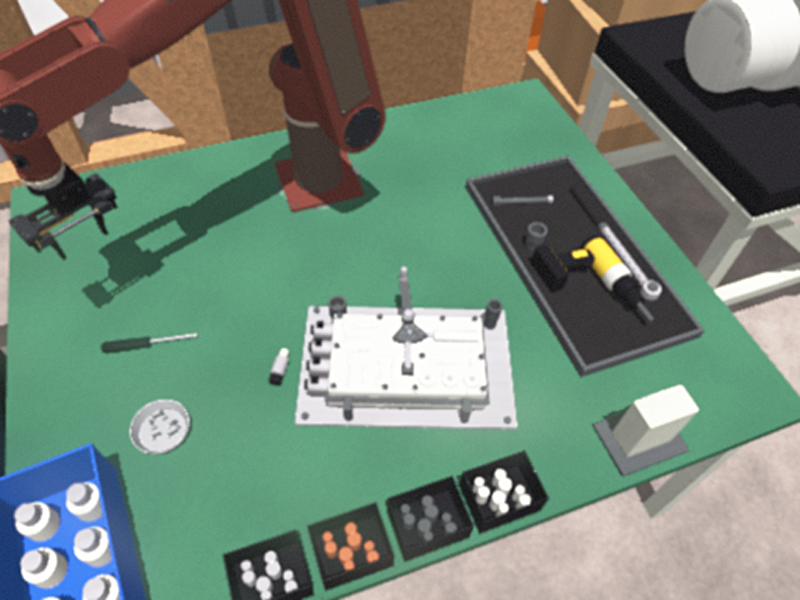

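View pics/side0.png

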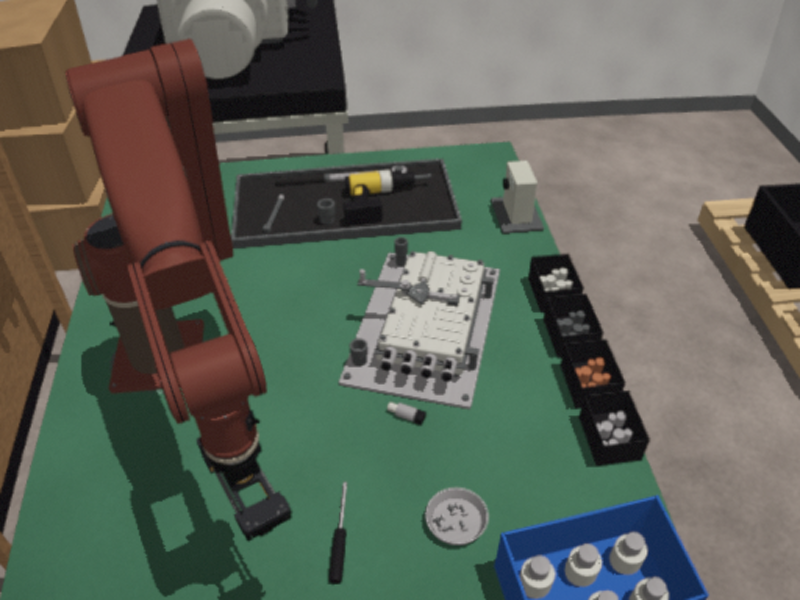

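The scene view shows the valve body with the pin near (404,270) and the nut near (409,315). In the side view the pin is near (362,273) and the nut near (419,287). Next I'll enlarge both and triangulate.

```bash
cat > h.py <<'E'
import cv2, numpy as np, pickle
def ray(c,uv):
    p=cv2.undistortPoints(np.array([[uv]],float),np.array(c["intrinsics"],float),np.array(c["dist_coeffs"],float))[0,0]
    d=c["R"].T@np.array([p[0],p[1],1]); return -c["R"].T@c["t"],d/np.linalg.norm(d)
def onz(c,uv,z):
    o,d=ray(c,uv); return o+d*(z-o[2])/d[2]
def tri(ps):
    A=np.zeros((3,3));b=np.zeros(3)
    for c,uv in ps:
        o,d=ray(c,uv);M=np.eye(3)-np.outer(d,d);A+=M;b+=M@o
    return np.linalg.solve(A,b)
E
python3 - <<'E'
from h import *
a=pickle.load(open("pics/scene0.pkl","rb"))["color"];b=pickle.load(open("pics/side0.pkl","rb"))["color"]
# 8x crops: scene x190-340? use 100x75 px crops at 4x... stacked left/right 400x600
A=a[165:240,235:285]; B=b[150:225,222:272]
im=np.hstack([cv2.resize(x[:,:,::-1],(400,600),interpolation=cv2.INTER_CUBIC) for x in (A,B)])
cv2.imwrite("pics/crop.png",im)
S=pickle.load(open("pics/scene0.pkl","rb"));D=pickle.load(open("pics/side0.pkl","rb"));k=.64
print("pin",tri([(S,(404*k,270*k)),(D,(362*k,273*k))]))
for z,n,u in [(12,"fl",(508,308)),(12,"fr",(310,307)),(12,"br",(297,424)),(12,"bl",(517,427))]: print(n,onz(S,(u[0]*k,u[1]*k),z))
for n,u in [("fr",(342,384)),("br",(470,403)),("bl",(498,264))]: print("side",n,onz(D,(u[0]*k,u[1]*k),12))
E
```

```text
pin [502.01348771  66.07267336 146.62747403]
fl [585.73428215 300.76181226  12.        ]
fr [ 431.19583164 -137.83322827   12.        ]
br [ 710.69287536 -240.87733915   12.        ]
bl [867.03788268 185.03108508  12.        ]
side fr [ 433.6825927 -149.2563627   12.       ]
side br [ 707.17613192 -238.31373367   12.        ]
side bl [868.62696547 202.04752107  12.        ]
```

View pics/crop.png

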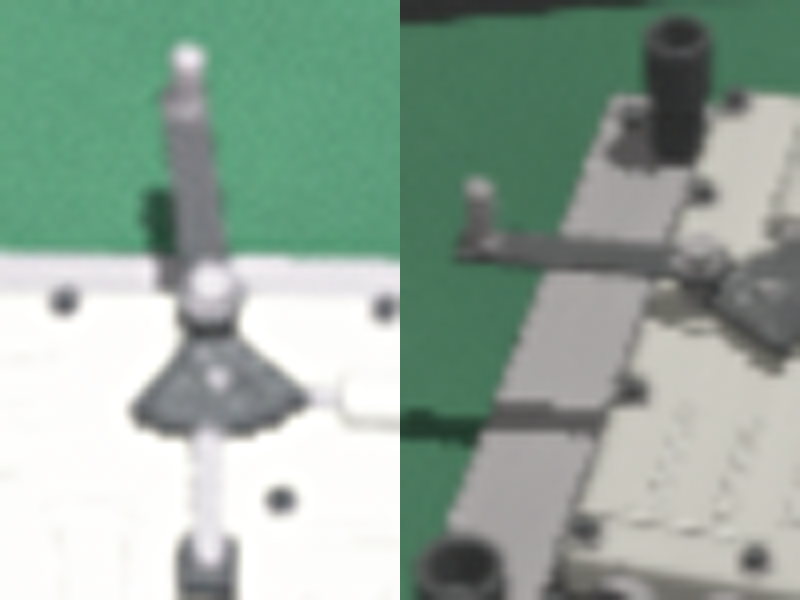

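Crop: pin top at (187,52) in the scene half and (480,185) in the side half. The nut's top is at about (211,278) and (700,247).

Run:
```python
from h import *
S=pickle.load(open("pics/scene0.pkl","rb"));D=pickle.load(open("pics/side0.pkl","rb"))
s=lambda x,y:(235+x/8-.44,165+y/8-.44); d=lambda x,y:(222+(x-400)/8-.44,150+y/8-.44)
p=tri([(S,s(187,52)),(D,d(480,185))]);n=tri([(S,s(211,280)),(D,d(700,245))])
print(p,n,onz(S,s(187,52),156),onz(D,d(480,185),156),onz(S,s(211,280),131),onz(D,d(700,245),131))
K=.64
c=[[585.7,300.8],[432.4,-143.5],[709,-239.6],[867.8,193.5]];c=np.array(c);print(c.mean(0))
v=p-n;print(np.hypot(*v[:2]),np.degrees(np.arctan2(v[1],v[0])))
ax=(c[2]+c[3]-c[0]-c[1]);print(np.degrees(np.arctan2(ax[1],ax[0])), np.degrees(np.arctan2(*(c[0]+c[3]-c[1]-c[2])[::-1]))-90)
```

```text
[502.27216048  63.64944642 158.01159687] [599.07008821  39.2151141  132.00136737] [499.95448333  64.84141629 156.        ] [502.76591723  64.96754641 156.        ] [597.52951288  40.18625236 131.        ] [599.67777411  39.19299039 131.        ]
[648.725  27.8  ]
99.83423965956298 165.83299791779973
-20.004512269576196 -19.58098399072007
```

The lever is at about 0.65 rad, so it starts in the 0.66 notch. The shaft is at (599,40) and the valve body's yaw is about -19.8°. I'll shut the fingers, descend on the counterclockwise side of the pin and push clockwise along the arc, watching the force.

```bash
cat >> h.py <<'E'
from plant import *
C=np.array([598.6,39.9]); PHI0=np.radians(166.2)-0.66   # lever angle -> world angle
def pose(th,g,z=135,r=100):
    f=PHI0+th; u=np.array([np.cos(f),np.sin(f)]); t=np.array([-u[1],u[0]])
    p=C+r*u+g*t
    return [p[0],p[1],z],[180,0,np.degrees(f)-90],t
E
python3 - <<'E'
from h import *
for th,g in [(.66,30),(.0,16),(-.04,16),(0,-32),(.66,-16)]:
    p,o,t=pose(th,g); q=inverse_kinematics(p,o); print(np.round(p),o[2],None if q is None else np.round(q))
clamp(5)
p,o,t=pose(.66,32,z=225); move_ptp(p,o); print(current_time_s(),current_wrist_force())
p,o,t=pose(.66,32); print(servo_line(p,o,v=80,max_force=8),current_time_s(),current_tcp_pos(),current_wrist_force())
c=capture("side"); pickle.dump(c,open("pics/side1.pkl","wb"))
s=capture("scene")
im=np.hstack([cv2.resize(x[:,:,::-1],(400,600),interpolation=cv2.INTER_CUBIC) for x in (s["color"][140:230,230:290],c["color"][130:220,212:272])])
cv2.imwrite("pics/crop1.png",im)
E
```

```text
[494.  35. 135.] 76.19999999999999 [ -5.  -0. 111.  -0.  69.   9.]
[524. 108. 135.] 38.38478552136564 [  3.   5. 106.  -0.  69.  55.]
[527. 111. 135.] 36.092954340842354 [  4.   5. 105.  -0.  69.  57.]
[562. 138. 135.] 38.38478552136564 [ 6. 11. 99. -0. 70. 58.]
[505.  79. 135.] 76.19999999999999 [  0.   2. 109.  -0.  69.  14.]
3.8917 [ 0.21385337 -0.0088802  -0.66307063]
False 5.1667 [494.39083464  32.62566636 135.67586007] [ 0.57839124 -0.2984291   0.69549638]
```

View pics/crop1.png

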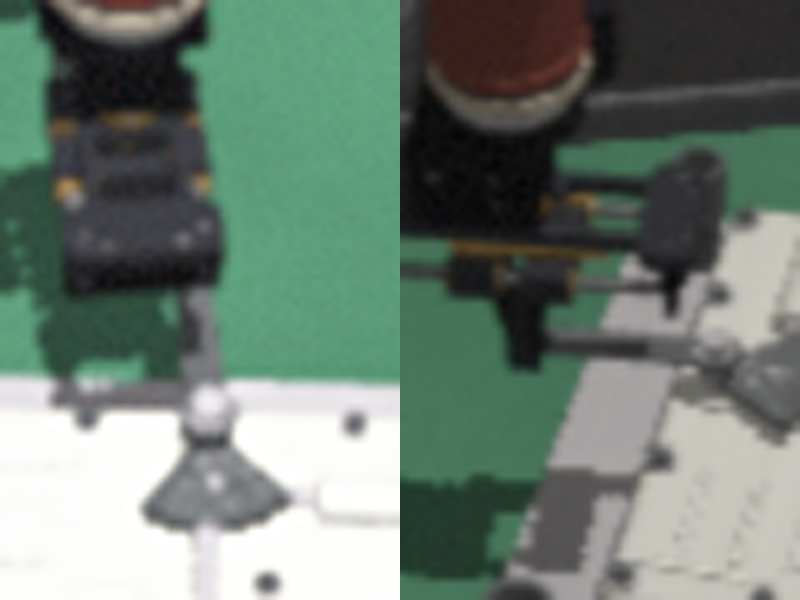

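In the side half the fingers still look apart, at (520,340) and (670,290). I'll check the gap.

Run:
```python
from h import *
print(current_finger_gap(),current_grasp_force(),current_wrist_force())
servo_line(pose(.66,32,z=225)[0],v=120)
clamp(20); print(current_finger_gap(),current_grasp_force(),current_time_s())
c=capture("side"); s=capture("scene")
im=np.hstack([cv2.resize(x[:,:,::-1],(400,600),interpolation=cv2.INTER_CUBIC) for x in (s["color"][120:210,230:290],c["color"][110:200,212:272])])
cv2.imwrite("pics/crop2.png",im)
```

```text
0.008118323283306434 0.0 [ 0.79635782 -0.63714574  0.55923961]
0.0076134481709387485 0.0 6.3833
```

View pics/crop2.png

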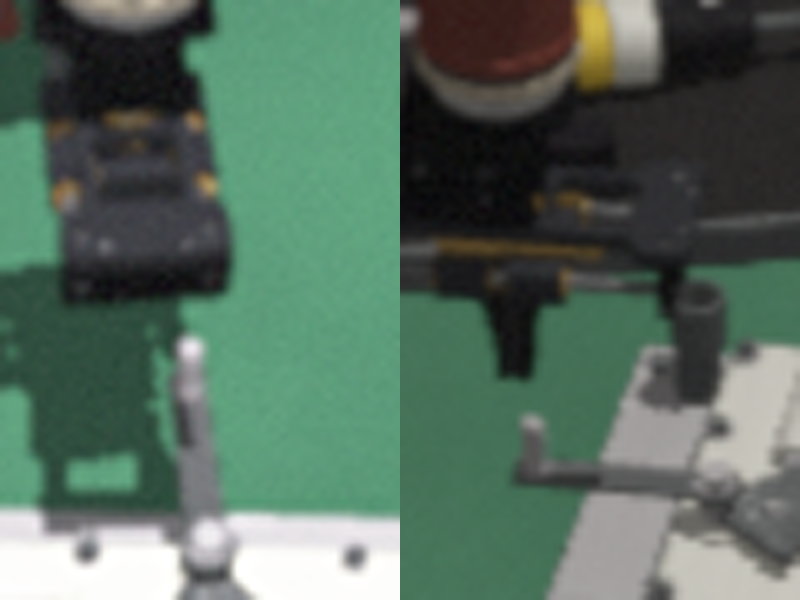

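The gap reads 0.008, so the fingers are shut: they are the single stub at (515,340) in the side half, and the right-hand part is the gripper's body. The lever is untouched. Next is the clockwise push.

Run:
```python
from h import *
p,o,t=pose(.66,32); print(servo_line(p,o,v=110,max_force=8))
f0=current_wrist_force(); log=[]
g=16
for a in np.arange(.66+.13,-.12,-.025):
    p,o,t=pose(a,g)
    hit=servo_line(p,o,v=30,max_force=14)
    f=current_wrist_force()-f0; F=f[:2]@t
    log.append((round(a,3),round(F,1),round(f[2],1)))
    if hit or F>13: break
print(log,hit,current_time_s(),current_tcp_pos())
x=np.array(current_tcp_pos())[:2]-C; print(np.hypot(*x),np.arctan2(x[1],x[0])-PHI0-np.arctan2(g,100))
```

```text
False
[(np.float64(0.79), np.float64(-0.9), np.float64(-0.3)), (np.float64(0.765), np.float64(-0.4), np.float64(0.3)), (np.float64(0.74), np.float64(-1.1), np.float64(0.7)), (np.float64(0.715), np.float64(-0.9), np.float64(0.3)), (np.float64(0.69), np.float64(-0.5), np.float64(-0.1)), (np.float64(0.665), np.float64(-1.1), np.float64(1.2)), (np.float64(0.64), np.float64(2.5), np.float64(-0.2)), (np.float64(0.615), np.float64(9.2), np.float64(0.8)), (np.float64(0.59), np.float64(16.1), np.float64(3.5))] False 9.7417 [497.58115618  51.50340935 134.95637118]
101.68306602028207 0.6278375616271732
```

Run:
```python
from h import *
pause(.3)
print(current_wrist_force(),current_moment(),current_tcp_pos(),current_ee_rot(),current_finger_gap(),current_time_s())
c=capture("side"); s=capture("scene")
for n,x in (("s",s),("d",c)): pickle.dump(x,open(f"pics/{n}3.pkl","wb"))
im=np.hstack([cv2.resize(x[:,:,::-1],(400,600),interpolation=cv2.INTER_CUBIC) for x in (s["color"][140:230,230:290],c["color"][130:220,212:272])])
cv2.imwrite("pics/crop3.png",im)
```

```text
[ -5.35391816 -15.56773183   4.23759509] [-2.71191421  0.78117025  0.05001505] [497.59022148  51.47130497 134.96057521] [-179.97578025    0.41141931   72.22964206] 0.008826335824351005 10.0417
```

View pics/crop3.png

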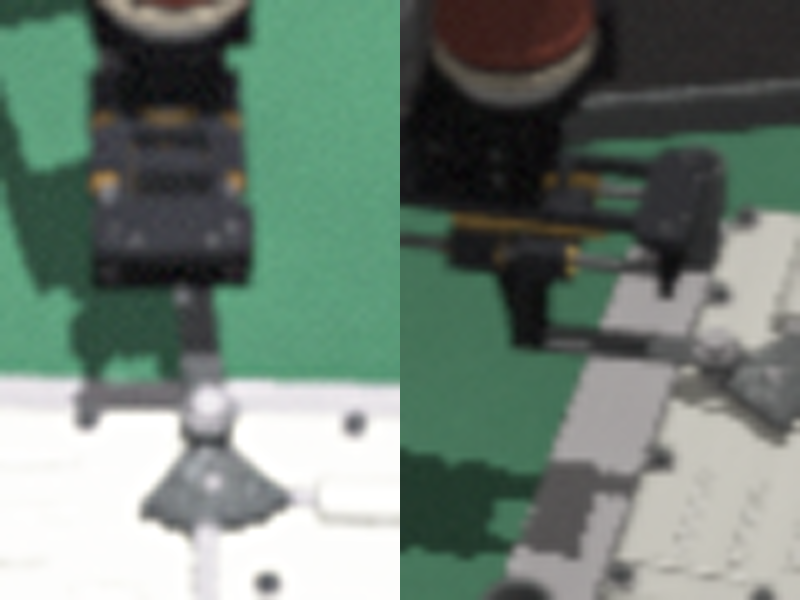

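The finger sits against the pin with 16 N, and the lever has barely moved. The moment arm puts the contact at the fingertips. I'll keep pushing in finer steps with a higher limit, tracking commanded against actual angle.

Run:
```python
from h import *
log=[];g=16; f0=np.array([.8,-.6,.5]); F=0
def act():
    x=np.array(current_tcp_pos())[:2]-C; return np.arctan2(x[1],x[0])-PHI0-np.arctan2(g,100)
print(act())
for a in np.arange(.58,.40,-.012):
    p,o,t=pose(a,g)
    servo_line(p,o,v=25,max_force=20)
    f=current_wrist_force()-f0; Fl=F; F=f[:2]@t
    log.append((float(round(a,3)),float(round(act(),3)),float(round(F,1)),float(round(f[2],1))))
    if F>28 or F<Fl-8: break
print(log,current_time_s(),current_tcp_pos(),current_finger_gap())
```

```text
0.6281702604822952
[(0.58, 0.625, 19.0, 3.7), (0.568, 0.621, 22.3, 3.8), (0.556, 0.557, -1.4, -0.7)] 10.8917 [498.9500327   58.60538078 134.93510553] 0.006645498202880334
```

Run:
```python
from h import *
log=[];g=16; f0=current_wrist_force(); F=0
def act():
    x=np.array(current_tcp_pos())[:2]-C; return np.arctan2(x[1],x[0])-PHI0-np.arctan2(g,100)
for a in np.arange(.545,.15,-.012):
    p,o,t=pose(a,g)
    servo_line(p,o,v=30,max_force=20)
    f=current_wrist_force()-f0; Fl=F; F=f[:2]@t
    log.append((float(round(a,3)),float(round(act(),3)),float(round(F,1))))
    if F>28 or F<Fl-8: break
print(*log,current_time_s(),current_tcp_pos(),current_finger_gap())
c=capture("side"); s=capture("scene")
im=np.hstack([cv2.resize(x[:,:,::-1],(400,600),interpolation=cv2.INTER_CUBIC) for x in (s["color"][140:230,230:290],c["color"][130:220,212:272])])
cv2.imwrite("pics/crop4.png",im)
```

```text
(0.545, 0.54, 0.6) (0.533, 0.53, 0.6) (0.521, 0.518, 0.0) (0.509, 0.506, -0.7) (0.497, 0.495, 0.1) (0.485, 0.483, -0.2) (0.473, 0.474, 0.9) (0.461, 0.461, 1.1) (0.449, 0.449, 1.2) (0.437, 0.437, 2.1) (0.425, 0.427, 3.4) (0.413, 0.422, 6.2) (0.401, 0.418, 10.1) (0.389, 0.414, 13.3) (0.377, 0.409, 16.4) (0.365, 0.405, 19.1) (0.353, 0.352, 0.6) 15.1417 [504.77148562  78.44777365 134.89375471] 0.004724121431604084
```

View pics/crop4.png

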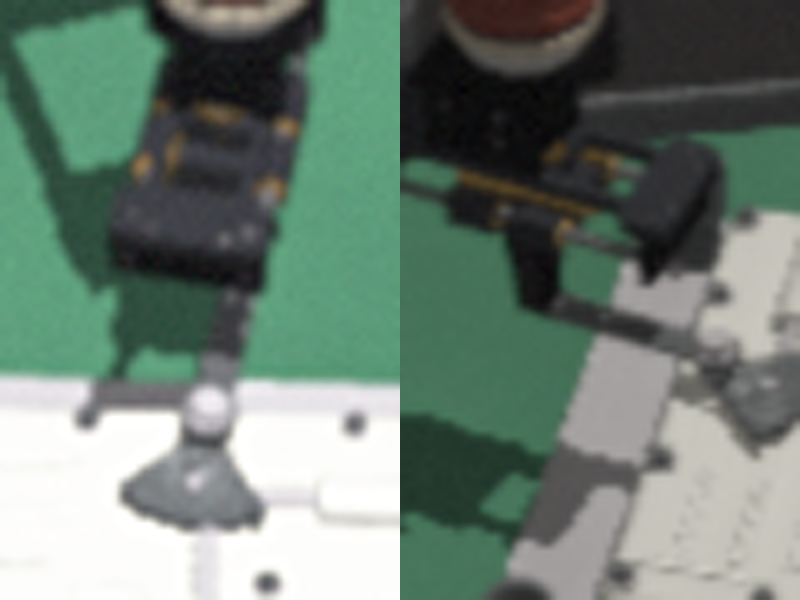

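The snaps come 0.22 apart with a peak of about 20 N, matching the notch pitch. In the picture the arm has clearly turned clockwise. I'll continue to the stop.

```bash
cat >> h.py <<'E'
def act(g):
    x=np.array(current_tcp_pos())[:2]-C; return float(np.arctan2(x[1],x[0])-PHI0-np.arctan2(g,100))
E
python3 - <<'E'
from h import *
log=[];g=16; f0=current_wrist_force(); F=0; n=0
A=list(np.arange(.30,.24,-.03))+list(np.arange(.235,.12,-.012))+[.10,.07,.04]+list(np.arange(.025,-.2,-.01))
for a in A:
    p,o,t=pose(a,g)
    servo_line(p,o,v=40,max_force=25)
    f=current_wrist_force()-f0; Fl=F; F=f[:2]@t
    log.append((float(round(a,3)),round(act(g),3),float(round(F,1))))
    if F<Fl-8: n+=1
    if F>35: break
print(n,*log,current_time_s())
E
```

```text
1 (0.3, 0.295, 0.7) (0.27, 0.268, 1.3) (0.235, 0.235, 0.7) (0.223, 0.225, 1.6) (0.211, 0.211, 1.8) (0.199, 0.206, 6.5) (0.187, 0.201, 9.7) (0.175, 0.197, 12.1) (0.163, 0.193, 15.4) (0.151, 0.189, 19.1) (0.139, 0.154, 5.6) (0.127, 0.128, 3.9) (0.1, 0.091, 0.2) (0.07, 0.066, 0.9) (0.04, 0.039, 0.0) (0.025, 0.025, 1.0) (0.015, 0.015, -0.0) (0.005, 0.005, 1.6) (-0.005, -0.005, 0.8) (-0.015, -0.01, 4.5) (-0.025, -0.014, 7.7) (-0.035, -0.018, 10.8) (-0.045, -0.021, 13.2) (-0.055, -0.025, 16.3) (-0.065, -0.029, 18.6) (-0.075, -0.032, 21.5) (-0.085, -0.047, 19.1) (-0.095, -0.048, 23.1) (-0.105, -0.049, 26.4) (-0.115, -0.049, 30.8) (-0.125, -0.05, 34.5) (-0.135, -0.051, 38.6) 23.275
```

The stop shows clearly: the angle stays at -0.05 (about -0.04 true) while the force climbs to 38 N. Now I'll go round to the other side and push back three clicks.

Run:
```python
from h import *
servo_line(*pose(.08,20)[:2],v=60)
servo_line(*pose(.08,20,z=185)[:2],v=120)
servo_line(*pose(-.05,-32,z=185)[:2],v=120)
print(servo_line(*pose(-.05,-32)[:2],v=90,max_force=10),current_time_s())
log=[];g=-16; pause(.2); f0=current_wrist_force(); n=0; loaded=False
for a in list(np.arange(-.15,-.03,.03))+list(np.arange(-.03,.62,.012)):
    p,o,t=pose(a,g)
    servo_line(p,o,v=40,max_force=25)
    F=-((current_wrist_force()-f0)[:2]@t)
    log.append((float(round(a,3)),round(act(g),3),float(round(F,1))))
    if F>11: loaded=True
    if loaded and F<3.5: n+=1; loaded=False
    if n==3 or F>35 or current_time_s()>50: break
print(n,*log,current_time_s())
```

```text
False 25.8167
3 (-0.15, -0.152, 0.3) (-0.12, -0.121, 1.0) (-0.09, -0.091, 1.4) (-0.06, -0.061, 1.3) (-0.03, -0.031, 0.1) (-0.018, -0.019, 1.3) (-0.006, -0.005, 0.6) (0.006, 0.001, 4.4) (0.018, 0.006, 7.8) (0.03, 0.01, 10.8) (0.042, 0.014, 14.4) (0.054, 0.019, 17.9) (0.066, 0.023, 20.6) (0.078, 0.079, -0.0) (0.09, 0.096, 1.0) (0.102, 0.105, 0.6) (0.114, 0.117, 0.5) (0.126, 0.13, -0.6) (0.138, 0.142, 0.3) (0.15, 0.155, -1.4) (0.162, 0.166, -0.9) (0.174, 0.177, -1.5) (0.186, 0.181, 0.3) (0.198, 0.195, 1.7) (0.21, 0.204, 3.8) (0.222, 0.218, 4.9) (0.234, 0.223, 7.9) (0.246, 0.227, 10.5) (0.258, 0.231, 13.3) (0.27, 0.236, 16.8) (0.282, 0.24, 19.9) (0.294, 0.296, 1.5) (0.306, 0.31, 2.3) (0.318, 0.323, 0.6) (0.33, 0.336, 1.3) (0.342, 0.347, -0.1) (0.354, 0.359, -0.5) (0.366, 0.37, 0.0) (0.378, 0.381, -1.2) (0.39, 0.391, -1.0) (0.402, 0.398, 0.8) (0.414, 0.414, 0.9) (0.426, 0.427, 0.5) (0.438, 0.435, 4.3) (0.45, 0.44, 7.9) (0.462, 0.444, 10.2) (0.474, 0.448, 14.1) (0.486, 0.453, 16.2) (0.498, 0.457, 19.6) (0.51, 0.512, 0.2) 38.575
```

Three clean snaps. Next I'll back off, retreat upwards and look.

Run:
```python
from h import *
servo_line(*pose(.46,-20)[:2],v=60)
servo_line(*pose(.46,-20,z=225)[:2],v=120)
p,o,t=pose(.2,-60,z=260); servo_line([p[0]-40,p[1]+150,260],o,v=200)
pause(.3);print(current_time_s(),current_wrist_force())
c=capture("side"); s=capture("scene")
for n,x in (("s",s),("d",c)): pickle.dump(x,open(f"pics/{n}5.pkl","wb"))
im=np.hstack([cv2.resize(x[:,:,::-1],(400,600),interpolation=cv2.INTER_CUBIC) for x in (s["color"][165:240,235:285],c["color"][150:225,222:272])])
cv2.imwrite("pics/crop5.png",im)
```

```text
41.2417 [-0.27690041  0.21308764  0.58380627]
```

View pics/crop5.png

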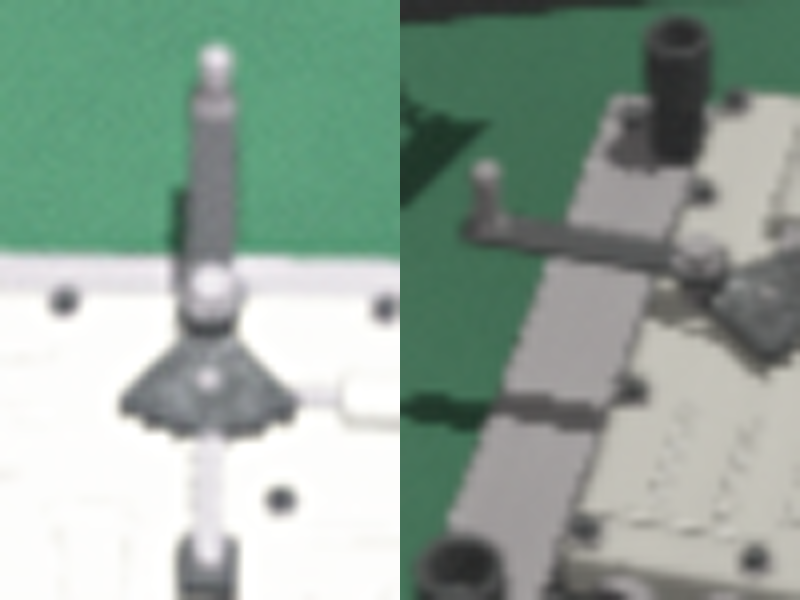

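The pin top is now at (215,52) and (486,168), short of where it started. I'll measure the angle.

Run:
```python
from h import *
S=pickle.load(open("pics/s5.pkl","rb"));D=pickle.load(open("pics/d5.pkl","rb"))
s=lambda x,y:(235+x/8-.44,165+y/8-.44); d=lambda x,y:(222+(x-400)/8-.44,150+y/8-.44)
for a,b in [((187,52),(480,185)),((215,52),(486,168))]:
  for q in (tri([(S,s(*a)),(D,d(*b))]),onz(S,s(*a),156),onz(D,d(*b),156)):
    v=q[:2]-C; print(q,np.hypot(*v),np.arctan2(v[1],v[0])-PHI0)
```

```text
[502.27216048  63.64944642 158.01159687] 99.21234233695607 0.6591282441385942
[499.95448333  64.84141629 156.        ] 101.74975285492576 0.6532067304596092
[502.76591723  64.96754641 156.        ] 99.05833282875476 0.6450151519892828
[505.97818238  74.85732043 157.91911971] 98.9990674257 0.5399648690369179
[503.78897275  76.00991257 156.        ] 101.45470256925145 0.5369554544094779
[506.44618014  76.14513013 156.        ] 99.02543093710065 0.5261285264250009
```

The lever rests at about 0.54, just short of the crest at 0.55, so the last push only threw it near the half-way point. The drops I counted were breakaways, so the third click is not finished. I'll push gently on, capped just below 0.66.

Run:
```python
from h import *
servo_line(*pose(.42,-20,z=225)[:2],v=250)
servo_line(*pose(.42,-20)[:2],v=120,max_force=10)
log=[];g=-16; pause(.1); f0=current_wrist_force()
for a in [.46,.49]+list(np.arange(.505,.648,.01)):
    p,o,t=pose(a,g)
    servo_line(p,o,v=25,max_force=12)
    F=-((current_wrist_force()-f0)[:2]@t)
    log.append((float(round(a,3)),round(act(g),3),float(round(F,1))))
    if F>8: break
print(*log,current_time_s())
servo_line(*pose(.58,-20)[:2],v=80)
servo_line(*pose(.56,-22,z=225)[:2],v=150)
p,o,t=pose(.2,-60,z=260); servo_line([p[0]-40,p[1]+150,260],o,v=250)
pause(.1);print(current_time_s())
c=capture("side"); s=capture("scene")
for n,x in (("s",s),("d",c)): pickle.dump(x,open(f"pics/{n}6.pkl","wb"))
im=np.hstack([cv2.resize(x[:,:,::-1],(400,600),interpolation=cv2.INTER_CUBIC) for x in (s["color"][165:240,235:285],c["color"][150:225,222:272])])
cv2.imwrite("pics/crop6.png",im)
```

```text
(0.46, 0.461, -0.3) (0.49, 0.49, 1.2) (0.505, 0.505, -0.2) (0.515, 0.514, 1.0) (0.525, 0.526, 0.1) (0.535, 0.535, 2.0) (0.545, 0.548, 0.4) (0.555, 0.559, -0.5) (0.565, 0.567, -0.3) (0.575, 0.578, -0.3) (0.585, 0.588, -0.6) (0.595, 0.598, -0.8) (0.605, 0.606, -1.9) (0.615, 0.612, 0.6) (0.625, 0.624, -0.1) (0.635, 0.635, 1.1) (0.645, 0.646, 1.1) 47.7917
49.9083
```

View pics/crop6.png

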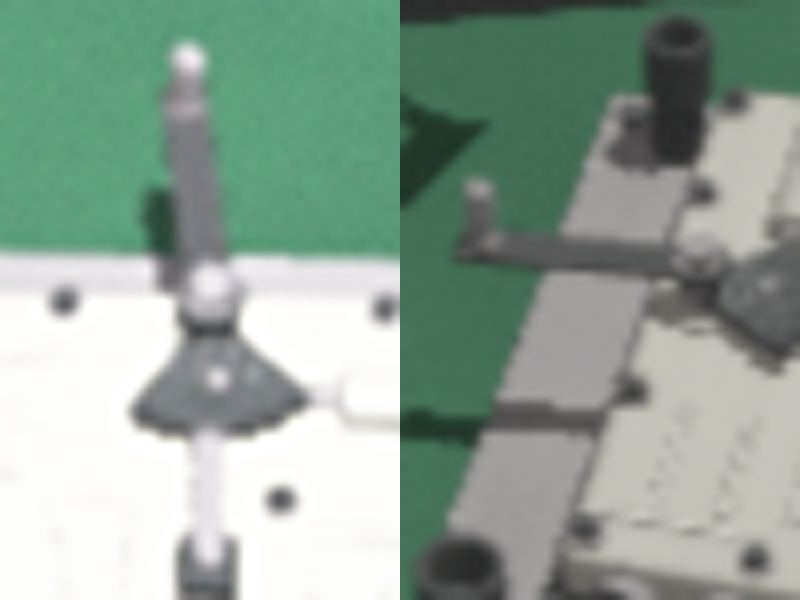

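The pin is back at (187,52) and (480,185), exactly as in the first picture, which is the 0.66 notch. The sockets have not moved, so I'm handing in.

```bash
python3 -c "
from plant import *
print(close_job(),current_time_s())"
```

```text
the job is handed in; nothing more can be done
the job is handed in; nothing more can be done
```

The job is handed in: I pushed the lever clockwise to its stop, then three clicks back, and the last pictures show it resting in the neutral notch (0.66 rad). The third click took two pushes because the lever first hung just short of half-way. Clicks took about 20 N rather than 7 N, I pushed to 39 N at the stop, and I saw no sign of it running past neutral.

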